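# Turn the large paste dipper mouth-up on the craft table

## Task

Two washed paste dippers were left upside down to dry on the classroom craft table. Turn the larger one over so that it stands mouth-up on the table ready for paste, letting go of it; do not drop it from a height, and do not disturb the smaller dipper or the two upturned cups.

Things in the scene. Friction and masses are not known exactly. Their poses are not given: they have to be found in the camera images.
- large_center (a point): Larger dipper, to be turned: rigid white plastic bowl with a straight handle, about 0.15 kg, loose, starting mouth-down. Mouth 120 mm across, 44 mm high, flat foot 60 mm across, wall 4 mm. This point: on the bowl's axis half-way up, 22 mm above the table either way up. x: outwards along the handle; z: from mouth to foot (up at the start, straight down when mouth-up).
- large_grip (a point): Its handle's middle, 103 mm from the bowl's axis, 24 mm from the rim plane; bar 16 mm wide, 12 mm thick (along z), end 135 mm from the axis. Same axes as large_center. Stood on its rim edge opposite the handle, the dipper balances when turned about 70 degrees from mouth-down; let go well past that, handle up, it rolls over onto its foot by itself.
- small_center (a point): The smaller dipper (leave alone): the same white plastic and shape, mouth 84 mm in diameter, 40 mm high, foot 44 mm, handle end 102 mm from the axis, loose, mouth-down. This point is on its axis half-way up (20 mm above the table). x along its handle outwards, z up.
- cup_a_center (a point): A loose clear plastic cup standing mouth-down (leave alone): 100 mm high, 72 mm across the mouth, which is on the table, 54 mm across its base. This point is its centre, 50 mm above the table. z up.
- cup_b_center (a point): The second loose clear plastic cup, same as the other, mouth-down (leave alone). This point is its centre, 50 mm above the table. z up.
Things that resemble listed ones, but are neither listed nor needed, are in the scene too. Leave any blue or turquoise look-alike of the part that bears large_center alone.

How it is judged:
At the end, for the whole second after the job is handed in: The larger dipper stands mouth-up on its foot on the table (within 10 degrees, its centre 22 mm +- 10 mm above the table), at rest and released; the smaller dipper and both cups are within 30 mm of where they stood (angle between large_center's own z axis and vertical above 2.967 rad and height (world z) of large_center between 0.012 and 0.032 m and linear speed of large below 0.02 m/s and angular speed of large below 0.3 rad/s and distance of each of small_center, cup_a_center, cup_b_center from where it was at the start of the episode below 0.03 m); the robot touches nothing.
It fails at once if the larger dipper is dropped or thrown (it moves faster than 1.3 m/s) (linear speed of large above 1.3 m/s).
It fails at once if the smaller dipper or a cup is tipped by more than 20 degrees or moved more than 30 mm (angle between any of small_center, cup_a_center, cup_b_center's own z axis and vertical above 0.35 rad or distance of any of small_center, cup_a_center, cup_b_center from where it was at the start of the episode above 0.03 m).
It also fails if it takes over 35 s, if anything falls off the work surface, if the arm or the gripper's body presses on something with over 40 N, if the wrist force passes 120 N, or if a joint passes its speed limit or range.

## Robot

A 6-joint arm with a two-finger parallel gripper is mounted at the origin on the work surface. World frame = base frame: x ahead of the robot, y to its left, z up, the work surface at z = 0. Lengths are in m, angles in rad, forces in N, time in s.
With the tool pointing down it reaches from about 0.275 to 0.75 m from the base axis. Payload 10.2 kg.
Tool frame: the origin (TCP) lies midway between the tips of the shut fingers; the grasp point (between the pads) lies 19 mm behind it (env.hold_point_z is the distance from the TCP to the grasp point, in m); z points along the fingers, y is the line along which they close (so a half turn about z gives the same grasp; the last joint's range is limited). The gripper opens to 85 mm and grips with 20 to 120 N. Pads are 22 mm wide; open, the fingers measure 114 mm over their backs; the gripper's body (76 mm by 85 mm) begins 54 mm behind the grasp point. The pads swing forward as they close: fully open they stand 13 mm farther back than shut.
Start: joints at [1.031, 0.313, 1.498, -0, 1.331, -0.223], TCP at [0.164, 0.499, 0.231] pointing down, gripper open.
Joint ranges: [-2.94, 2.94], [-0.97, 2.17], [0.19, 2.56], [-1.23, 4.37], [0.02, 3.11], [-2.88, 2.88]. Speed limits (rad/s): [2.39, 2.39, 3.01, 3.14, 3.14, 3.14].

## Interface

Orientations are given as a unit quaternion [x, y, z, w].
In Python, from bench import env, kinematics, monitor, eyes, job gives the robot as it stands. The module is installed in compiled form; this text tells all that it offers. Calls block until the motion is done:
- env.reach(position, orientation): joint-space move of the TCP to a pose.
- env.movel(position, velocity=0.15, frame=None, guard=None): straight line of the TCP; frame=None keeps the orientation; velocity is the mean speed in m/s. With guard (N) it stops when the force on the tool has changed by that much, and returns True; else False.
- env.set_joints(angles): joint-space move.
- env.release() and env.close_gripper(effort=None): open the fingers fully, or close them until they stop; effort is the grip in N (None keeps the last).
- env.hold(seconds).
- kinematics.ik(position, orientation): joint angles nearest the present ones, or None.
- monitor.sense(): the state.
- eyes.grab_frame(name): name is "side" or "top" or "wrist"; returns a dict with "frame" (480x640x3 uint8, red, green, blue), "mtx" (3x3 intrinsics, pixels), "view" (4x4, takes a point from world to camera coordinates). Camera axes: x right, y down, z forward; pixel columns grow to the right and rows downward; lengths in m; the calibration is good to about 2 mm. A picture is of the moment at which its call begins. There is no depth.
A pose or a line that the arm cannot do raises env.MotionError and nothing moves.
- job.hand_in(): hands the job in; it is judged then, once.
The state is a dict: "clock": time; "joints": joint angles; "qvel": joint speeds; "joint_efforts": joint torques, N m; "position": TCP position; "ee_rot": TCP orientation; "contact_force": force on the tool from outside, world axes, zero at the start; "ft_torque": the same for the moment, N m; "finger_gap": opening from 0.0 (shut) to 1.0 (fully open); "gripper_force": force on a finger pad.
Only numpy, scipy, OpenCV 4.12 (cv2) and the standard library are available. Lean on these libraries where they do the work, as an engineer would, in place of code of your own. Each camera call takes 0.05 s, during which the arm holds its last target. There are 200 camera calls.

## Working session

There is one attempt and no reset: what is moved stays moved. The work goes in short steps, each a Python script; the robot and the scene stay as the last script left them, time stands still between calls to the robot, and variables do not carry over. Pictures are saved under pics/ and viewed, at most 10 in all, crops included, and the job is handed in when it is done.

```bash
mkdir -p pics; python3 - <<'E'
from bench import env, kinematics, monitor, eyes, job
import cv2, numpy as np
for n in("top","side"):
    f=eyes.grab_frame(n); cv2.imwrite(f"pics/{n}0.png",f["frame"][:,:,::-1]); np.savez(f"pics/{n}0.npz",**f)
    print(n,f["mtx"].round(1).tolist(),f["view"].round(3).tolist())
print(monitor.sense()["clock"])
E
```

```text
top [[521.8, 0.0, 314.4], [0.0, 521.8, 250.0], [0.0, 0.0, 1.0]] [[-0.001, -1.0, -0.01, 0.017], [-0.994, 0.002, -0.112, 0.568], [0.112, 0.01, -0.994, 1.078], [0.0, 0.0, 0.0, 1.0]]
side [[552.5, 0.0, 320.3], [0.0, 552.5, 234.5], [0.0, 0.0, 1.0]] [[-0.935, -0.355, 0.001, 0.544], [-0.223, 0.583, -0.782, 0.18], [0.277, -0.731, -0.624, 0.916], [0.0, 0.0, 0.0, 1.0]]
0.1
```

View pics/top0.png

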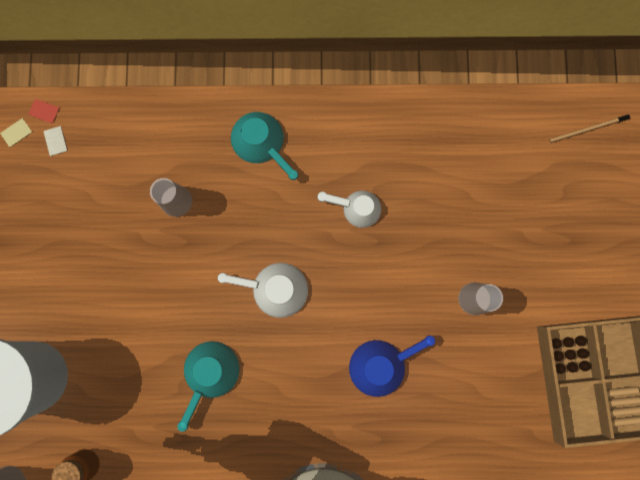

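View pics/side0.png

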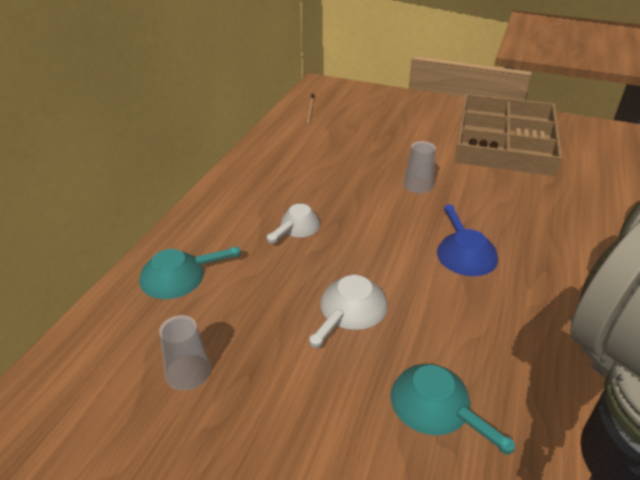

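The top view shows five dippers:
- Large white at (280,290), handle to (222,278).
- Small white at (362,208).
- Turquoise at (257,137) and (212,370).
- Blue at (377,368).

The cups are at (165,195) and (485,297). By the description, the target is the larger white one at (280,290). I'll measure it and check it in a crop.

```bash
cat > vis.py <<'E'
import numpy as np, cv2
def ray(f,uv,z):
    R,t=f["view"][:3,:3],f["view"][:3,3]; o=-R.T@t
    d=R.T@np.linalg.solve(f["mtx"],[*uv,1]); return o+d*(z-o[2])/d[2]
def proj(f,p):
    c=f["view"]@[*p,1]; q=f["mtx"]@c[:3]; return q[:2]/q[2]
E
python3 - <<'E'
from vis import *
t=np.load("pics/top0.npz"); s=np.load("pics/side0.npz")
for f,boxes in((t,dict(large=(215,255,315,325),small=(312,180,390,235))),(s,dict(large=(300,265,395,355),small=(260,195,325,250)))):
    im=f["frame"].astype(int); wh=(im.max(2)-im.min(2)<40)&(im.min(2)>80); br=wh&(im.min(2)>215)
    for k,(a,b,c,d) in boxes.items():
        h=.044 if k=="large" else .04
        for nm,m,z in(("white",wh,0),("bright",br,h)):
            n,l,st,ce=cv2.connectedComponentsWithStats(m[b:d,a:c].astype(np.uint8))
            for i in range(1,n):
                if st[i,4]>40: print(k,nm,(st[i]+[a,b,0,0,0]).tolist(),(ce[i]+[a,b]).round(1),ray(f,ce[i]+[a,b],h).round(4))
# eyeballed top pixels
for n,uv,z in(("foot",(279.5,289.5),.044),("hend",(222,278.5),.024),("sfoot",(364,206),.04),("cupa_base",(163,191),.1),("cupb_base",(489,297),.1),("blue",(379,370),.044),("turq",(207,371),.044)):
    print(n,ray(t,uv,z).round(4))
c=cv2.resize(t["frame"][165:335,200:400,::-1],None,fx=3,fy=3,interpolation=cv2.INTER_CUBIC); cv2.imwrite("pics/crop1.png",c)
E
```

```text
large white [218, 263, 90, 54, 2597] [275.1 288.7] [0.4852 0.0986 0.044 ]
small white [318, 191, 63, 36, 1275] [356.3 206.9] [ 0.659 -0.073  0.04 ]
large white [309, 275, 78, 73, 3129] [350.1 306.1] [0.4771 0.1365 0.044 ]
small white [267, 204, 53, 40, 1165] [296.2 223. ] [ 0.6514 -0.0466  0.04  ]
foot [0.4836 0.0893 0.044 ]
hend [0.5079 0.2137 0.024 ]
sfoot [ 0.6609 -0.0894  0.04  ]
cupa_base [0.6812 0.3226 0.1   ]
cupb_base [ 0.4661 -0.328   0.1   ]
blue [ 0.3187 -0.1156  0.044 ]
turq [0.3168 0.2373 0.044 ]
```

View pics/crop1.png

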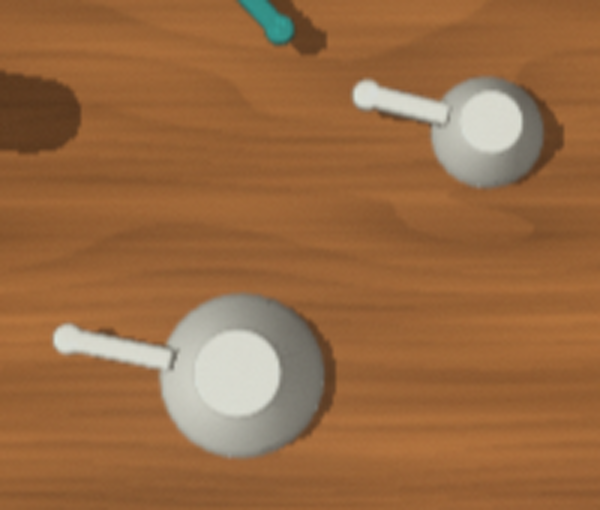

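The crop confirms it. The target is the bigger white bowl, with its foot at about (279,289) and handle end at about (222,278). That gives a 58 mm foot, a handle knob 127 mm out, and a yaw of about 79°, all consistent with the description. Next I'll scan reachability for the grasp, turn and set-down.

```bash
cat > geo.py <<'E'
import numpy as np
from scipy.spatial.transform import Rotation as Ro
C0=np.array([.4838,.0893]); PSI0=np.deg2rad(79.0)
def axes(psi,th):
    h=np.array([np.cos(psi),np.sin(psi),0]); z=np.array([0,0,1.])
    return np.cos(th)*h+np.sin(th)*z, np.cos(th)*z-np.sin(th)*h
def low(th):  # centre height at which the lowest point touches the table
    return max(60*np.sin(th)*s+22*np.cos(th) if k==0 else 30*np.sin(th)*s-22*np.cos(th) for k in(0,1) for s in(-1,1))/1000
def tool(c,psi,th,a,sgn,hold,off=0.):
    x,z=axes(psi,th); d=-np.sin(a)*x-np.cos(a)*z
    y=sgn*np.cross(z,x); R=np.c_[np.cross(y,d),y,d]
    return np.asarray(c)+.103*x+.002*z+(hold-off)*d, Ro.from_matrix(R).as_quat()
E
python3 - <<'E'
from geo import *; from bench import env,kinematics
H=env.hold_point_z; print(H); r=np.deg2rad
ik=lambda *a:kinematics.ik(*[v.tolist() for v in tool(*a,H)])
for a in(35,45,55):
  for s in(1,-1):
    q0=ik([*C0,.022],PSI0,0,r(a),s); print(a,s,"start",None if q0 is None else np.round(q0,2))
    if q0 is None: continue
    for dx,dy in((0,0),(0,.06),(-.05,.05),(.05,.05),(0,-.05)):
      for dps in(-30,0,30,60):
        out=[]
        for th in range(0,141,10):
            q=ik([C0[0]+dx,C0[1]+dy,low(r(th))+.03],PSI0+r(dps),r(th),r(a),s); out.append(q)
        n=next((i for i,q in enumerate(out) if q is None),len(out))
        jump=max([np.abs(np.subtract(out[i+1],out[i])).max() for i in range(n-1)] or [0])
        if n>8: print("  ",dx,dy,dps,"to",10*(n-1),"jump",round(jump,2),np.round(out[n-1],2))
E
```

```text
0.0187
35 1 start [ 0.36  0.83  1.42 -0.53  1.29 -2.33]
35 -1 start [ 0.36  0.83  1.42 -0.53  1.29  0.81]
   0 0 -30 to 140 jump 0.31 [-0.85  0.93  2.26  1.42  1.83 -1.62]
   0 0 0 to 140 jump 0.2 [-0.71  0.95  1.83  1.17  1.99 -1.23]
   0 0 30 to 140 jump 0.24 [-0.52  1.09  1.38  1.    2.29 -0.99]
   0 0 60 to 140 jump 0.52 [-0.32  1.26  0.94  0.87  2.63 -0.88]
   0 0.06 -30 to 140 jump 0.35 [-0.7   0.94  2.32  1.56  1.83 -1.69]
   0 0.06 0 to 140 jump 0.21 [-0.61  0.94  1.9   1.25  1.94 -1.27]
   0 0.06 30 to 140 jump 0.21 [-0.43  1.07  1.43  1.07  2.22 -1.  ]
   0 0.06 60 to 140 jump 0.41 [-0.24  1.25  0.97  0.96  2.57 -0.83]
   -0.05 0.05 -30 to 140 jump 0.35 [-0.87  0.99  2.43  1.35  1.78 -1.85]
   -0.05 0.05 0 to 140 jump 0.23 [-0.7   0.92  2.02  1.12  1.93 -1.38]
   -0.05 0.05 30 to 140 jump 0.24 [-0.49  1.02  1.59  0.95  2.19 -1.13]
   -0.05 0.05 60 to 140 jump 0.44 [-0.27  1.16  1.18  0.78  2.5  -1.03]
   0.05 0.05 -30 to 140 jump 0.33 [-0.62  0.92  2.19  1.68  1.83 -1.53]
   0.05 0.05 0 to 140 jump 0.2 [-0.57  0.97  1.75  1.33  1.96 -1.15]
   0.05 0.05 30 to 140 jump 0.2 [-
[... 2083 characters left out ...]

   0 0.06 30 to 140 jump 0.2 [-0.44  0.92  1.46  0.9   2.   -1.  ]
   -0.05 0.05 -30 to 140 jump 0.36 [-0.9   0.66  2.51  1.39  1.48 -1.6 ]
   -0.05 0.05 0 to 140 jump 0.23 [-0.72  0.71  2.06  1.05  1.67 -1.25]
   -0.05 0.05 30 to 140 jump 0.22 [-0.5   0.86  1.62  0.82  1.97 -1.1 ]
   0.05 0.05 -30 to 140 jump 0.35 [-0.64  0.66  2.25  1.62  1.47 -1.34]
   0.05 0.05 0 to 140 jump 0.2 [-0.58  0.79  1.79  1.19  1.7  -1.05]
   0.05 0.05 30 to 140 jump 0.2 [-0.42  1.    1.28  0.96  2.05 -0.9 ]
   0 -0.05 -30 to 140 jump 0.29 [-0.97  0.66  2.26  1.3   1.54 -1.35]
   0 -0.05 0 to 140 jump 0.2 [-0.8   0.79  1.79  0.99  1.8  -1.11]
   0 -0.05 30 to 140 jump 0.25 [-0.6   0.97  1.34  0.78  2.13 -1.02]
```

```bash
python3 - <<'E'
from geo import *; from bench import env,kinematics,monitor,eyes; import cv2
H=env.hold_point_z; a=np.deg2rad(50)
P=lambda off:[v.tolist() for v in tool([*C0,.022],PSI0,0,a,-1,H,off)]
env.reach(*P(.18)); 
print(env.movel(P(.0)[0],velocity=.12,guard=8))
s=monitor.sense(); print(s["clock"],np.round(s["position"],4),np.round(P(0)[0],4),np.round(s["contact_force"],1))
env.close_gripper(effort=70); s=monitor.sense(); print(s["clock"],s["finger_gap"],s["gripper_force"],np.round(s["contact_force"],1))
f=eyes.grab_frame("side"); cv2.imwrite("pics/side1.png",f["frame"][:,:,::-1])
E
```

```text
False
3.3 [0.5009 0.1768 0.0123] [0.5007 0.1763 0.012 ] [-0.7  0.1  0. ]
3.9583 0.18021990289477208 67.15350151062012 [-0.7 -1.   2.2]
```

View pics/side1.png

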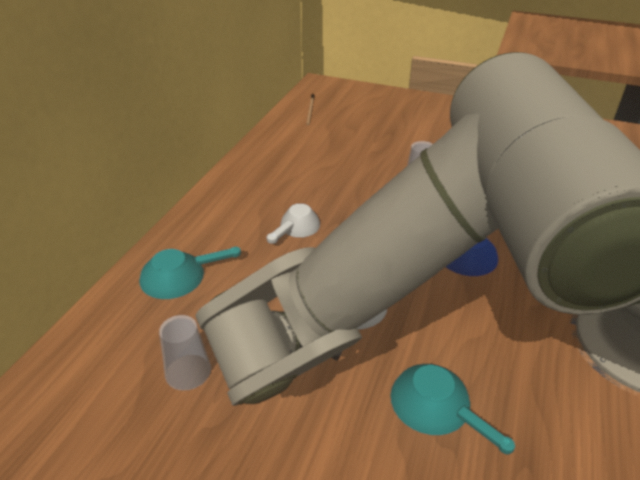

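The gap matches the 16 mm bar, so the handle is gripped. The cup by the wrist is still at (185,350), unmoved. Next I'll lift and turn.

```bash
python3 - <<'E'
from geo import *; from bench import env,kinematics,monitor,eyes; import cv2
H=env.hold_point_z; a=np.deg2rad(50)
def go(th,k,clr,v=.08):
    t=np.deg2rad(th); p,q=tool([C0[0],C0[1]+.04*k,low(t)+clr],PSI0,t,a,-1,H)
    env.movel(p.tolist(),velocity=v,frame=q.tolist())
go(0,0,.04)
for i in range(1,11): go(14*i,i/10,.04)
s=monitor.sense(); print(s["clock"],s["finger_gap"],np.round(s["contact_force"],1),np.round(s["ft_torque"],2),np.round(s["joints"],2))
for n in("side","top"):
    f=eyes.grab_frame(n); cv2.imwrite(f"pics/{n}2.png",f["frame"][:,:,::-1])
E
```

```text
9.225 0.18143391134859074 [-0.1  0.4 -1.8] [-0.81  0.14 -0.01] [-0.66  0.77  1.91  1.14  1.77 -1.16]
```

View pics/side2.png

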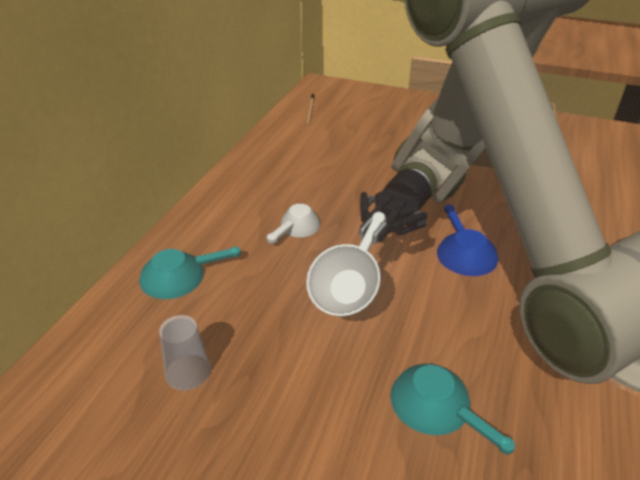

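The side view shows the dipper held mouth-up and tilted about 40° at (345,280), clear of everything. Next I'll lower it until it touches and release.

```bash
python3 - <<'E'
from geo import *; from bench import env,kinematics,monitor,eyes; import cv2
H=env.hold_point_z; a=np.deg2rad(50)
p=np.array(monitor.sense()["position"])
print(env.movel((p-[0,0,.045]).tolist(),velocity=.04,guard=3))
s=monitor.sense(); print(s["clock"],(np.array(s["position"])-p).round(4),np.round(s["contact_force"],1))
env.release(); env.hold(.7)
for n in("side","top"):
    f=eyes.grab_frame(n); cv2.imwrite(f"pics/{n}3.png",f["frame"][:,:,::-1])
s=monitor.sense(); print(s["clock"],np.round(s["contact_force"],1))
E
python3 -c "
import cv2;a=cv2.imread('pics/side3.png');b=cv2.imread('pics/top3.png')
cv2.imwrite('pics/both3.png',cv2.hconcat([a[130:430,130:530],b[130:430,130:530]]))"
```

```text
False
10.575 [ 0.0001 -0.     -0.0448] [ 0.3 -0.4 -1.4]
12.0583 [-0.3  0.8  0.1]
```

View pics/both3.png

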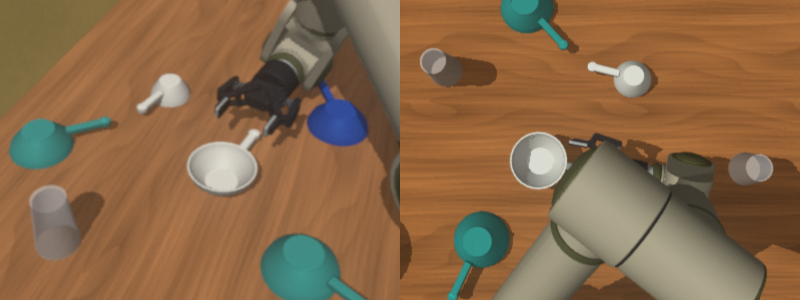

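The dipper stands mouth-up with the handle below the open fingers, and both cups and the small dipper are in place. Next I'll retreat straight up and verify.

```bash
python3 - <<'E'
from bench import env,monitor,eyes; import cv2,numpy as np
p=np.array(monitor.sense()["position"])
env.movel((p+[0,0,.15]).tolist(),velocity=.12); env.hold(.5)
im=[eyes.grab_frame(n)["frame"][:,:,::-1] for n in("side","top")]
cv2.imwrite("pics/both4.png",cv2.hconcat([im[0][130:430,130:530],im[1][130:430,130:530]]))
print(monitor.sense()["clock"],np.round(monitor.sense()["contact_force"],1))
E
```

```text
14.0583 [-0.3  0.1  0.8]
```

View pics/both4.png

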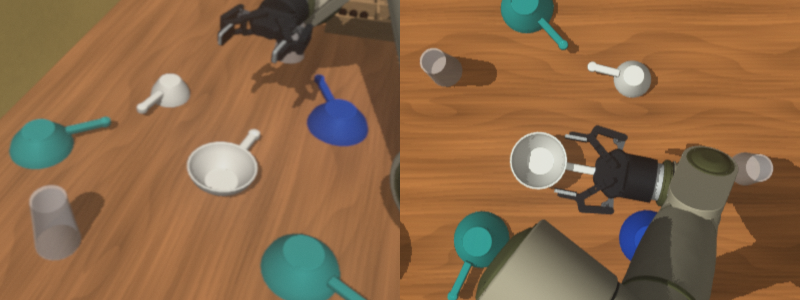

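The dipper stands level and still, the robot is clear of it, and nothing else has moved.

```bash
python3 -c "
from bench import job; print(job.hand_in())"
```

```text
the job is handed in; nothing more can be done
None
```

The larger white dipper now stands mouth-up on its foot and released; the last pictures show the smaller dipper and both cups where they started, and I handed the job in just after 14 s (no verdict was returned).

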